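Feel along the nail row of a duck plaque

TASK

Check that the nails in the wooden duck plaque on the turntable are all driven home: with the fingertips, follow the curved row of five domed nail heads along the duck's back, from the tail to the head, lightly touching every nail head in turn. Press only gently and do not lift or shift the plaque, leave everything else on the turntable and bench where it is, and finish with the hand clear.

Things in the scene. Friction and masses are not known exactly. Their poses are not given: they have to be found in the camera images.
- turntable: fixed foot of a round painting turntable: a dished grey metal foot, 230 mm across; above it a disc 350 mm across with a black rubber top, 55 mm above the bench. The disc does not turn, but rides on a spring (see disc). Origin: centre of the foot's underside, at bench height; z up
- disc (a joint): how far the sprung disc is pressed down from its nominal height (m): about 0 (within 2 mm) when nothing presses, positive downwards, stop at 0.012 m (and at 6 mm above nominal); about 0.8 N per mm, damped. Everything on the disc sinks with it
- plaque: loose wooden plaque (about 0.5 kg) lying on the disc: dark board 260 x 170 mm, 12 mm thick, with a flat silhouette of a duck (pointed tail, round head) in pale wood, 10 mm thick, on it. Origin: centre of the board underside; x points to the head end (where the duck looks), y to its back, z up. The duck top is 22 mm above the origin. Two like nails in the board at (-115,-68) and (115,-68) mm are not in the row
- nail0: domed steel nail head, 18 mm across, 4 mm high, in the duck at the tail tip, where the row begins, at (-105,22) mm in the plaque frame; origin: centre of its underside, so its crown is 4 mm above; z up. Neighbours in the row are 46 to 50 mm apart
- nail1: domed steel nail head, 18 mm across, 4 mm high, in the duck at the rump, at (-62,6) mm in the plaque frame; origin: centre of its underside, so its crown is 4 mm above; z up. Neighbours in the row are 46 to 50 mm apart
- nail2: domed steel nail head, 18 mm across, 4 mm high, in the duck at the middle of the back, at (-14,2) mm in the plaque frame; origin: centre of its underside, so its crown is 4 mm above; z up. Neighbours in the row are 46 to 50 mm apart
- nail3: domed steel nail head, 18 mm across, 4 mm high, in the duck at the base of the neck, at (34,12) mm in the plaque frame; origin: centre of its underside, so its crown is 4 mm above; z up. Neighbours in the row are 46 to 50 mm apart
- nail4: domed steel nail head, 18 mm across, 4 mm high, in the duck at the head, where the row ends, at (70,45) mm in the plaque frame; origin: centre of its underside, so its crown is 4 mm above; z up. Neighbours in the row are 46 to 50 mm apart
- glue: small glue bottle with an orange cap, 30 mm across, 55 mm tall, standing loose on the turntable disc beside the plaque; origin at the centre of its underside; leave it alone
- tin: small steel tin, 40 mm across, 40 mm tall, standing loose on the turntable disc beside the plaque; origin at the centre of its underside; leave it alone
- paint_a: white paint bottle, 44 mm across, 130 mm tall, on the bench; origin under its centre; leave it alone
- paint_b: red paint bottle, 50 mm across, 150 mm tall, on the bench; origin under its centre; leave it alone
- mug: blue mug full of brushes, 72 mm across, brush tips up to 206 mm high, on the bench; origin under its centre; leave it alone
- decoy: unpainted carved duck, about 155 mm long and 135 mm tall, on the bench; origin under its centre; leave it alone
- tackhammer: small hammer, 220 mm long, lying on the bench; origin on its underside; leave it alone
- paintbrush: paint brush, 180 mm long, lying on the bench; origin on its underside; leave it alone

How it is judged (in metres and radians):
On the way, in this order (a step that is already met when the one before it is completed fails the run):
1. the fingers touch the nail head at the tail (contact force between the fingers and nail0 above 0.3 N), for 0.06 s.
2. the fingers touch the nail head at the rump (contact force between the fingers and nail1 above 0.3 N), for 0.06 s.
3. the fingers touch the nail head at the middle of the back (contact force between the fingers and nail2 above 0.3 N), for 0.06 s.
4. the fingers touch the nail head at the base of the neck (contact force between the fingers and nail3 above 0.3 N), for 0.06 s.
5. the fingers touch the nail head at the head (contact force between the fingers and nail4 above 0.3 N), for 0.06 s.
At the end, for the whole second after the job is handed in: All five nail heads of the row have been touched in order from tail to head; the plaque lies flat and still on the disc within 20 mm of where it was, the disc has risen again (less than 5 mm down), and no bystander has moved 25 mm (distance of plaque from where it was at the start of the episode below 0.02 m and angle between plaque's own z axis and vertical below 0.03 rad and linear speed of plaque below 0.02 m/s and z of plaque in the frame of turntable between 0.05 and 0.06 m and value of joint disc below 0.005 m and distance of each of glue, tin, paint_a, paint_b, mug, decoy, tackhammer, paintbrush from where it was at the start of the episode below 0.025 m).
It fails at once if the plaque or its nails are pressed harder than 15 N by the fingers (contact force between the fingers and plaque above 15 N).
It fails at once if the plaque is lifted (z of plaque in the frame of turntable above 0.068 m or angle between plaque's own z axis and vertical above 0.08 rad).
It fails at once if the plaque is shifted by more than 20 mm (distance of plaque from where it was at the start of the episode above 0.02 m).
It fails at once if a bystander is shifted by more than 25 mm or lifted (distance of any of glue, tin, paint_a, paint_b, mug, decoy, tackhammer, paintbrush from where it was at the start of the episode above 0.025 m).
It also fails if it takes over 51 s, if anything falls off the work surface, if the arm or the gripper's body presses on something with over 40 N, if the wrist force passes 120 N, or if a joint passes its speed limit or range.

ROBOT

A 6-joint arm with a two-finger parallel gripper is mounted at the origin on the work surface. World frame = base frame: x ahead of the robot, y to its left, z up, the work surface at z = 0. Lengths are in mm, angles in rad, forces in N, time in s.
With the tool pointing down it reaches from about 350 to 875 mm from the base axis. Payload 4.2 kg.
Tool frame: the origin (TCP) lies midway between the tips of the shut fingers; the grasp point (between the pads) lies 19 mm behind it; x points along the fingers, y is the direction in which the jaws open and shut, and the axes are right-handed (so a half turn about x gives the same grasp; the last joint's range is limited). The gripper opens to 85 mm and grips with 20 to 120 N. Pads are 22 mm wide; open, the fingers measure 114 mm over their backs; the gripper's body (76 mm by 85 mm) begins 54 mm behind the grasp point. The pads swing forward as they close: fully open they stand 13 mm farther back than shut.
Start: joints at [1.518, 0.385, 0.008, 0, -1.194, -0.259], TCP at [191.7, 594.853, 198.512] pointing down, gripper open.
Joint ranges: [-3.14, 3.14], [-1.21, 2.06], [-1.07, 1.41], [-3.16, 2.05], [-2.99, -0.16], [-3.1, 3.1]. Speed limits (rad/s): [2.79, 2.79, 3.14, 3.14, 3.14, 3.14].

INTERFACE

Orientations are given as a unit quaternion [x, y, z, w].
In Python, from bench import readout, imaging, arm gives the robot as it stands.
- The arm moves only by the tool arm_command, never from a script. Its argument "increments" is a list of rows, each a list of 3 entries, a list of its own where there are three numbers: the turn, a rotation vector about the world's x, y, z in degrees, then the shift along the world's x, y, z in mm, then the closure, from 0 (fully open) to 1 (shut). In form: [[[ax, ay, az], [tx, ty, tz], fingers], ...]. A call has exactly 5 rows; each row is the pose to reach, as a shift and turn from the pose measured when the call began; what a row does not reach only later rows make up. A row lasts 1/10 s, in which the tool goes at most 50 mm and 8.59 degrees, less where a joint would pass 70% of its speed; a pose out of reach is approached as far as the arm can. A call with a gripper value outside its range is refused whole. The fingers move at their own pace and stop on an object; the grip force is fixed at half the most. Time passes only in rows, so rows that repeat a pose let the fingers close, or fill a call up. It gives the time, the measured TCP pose, the force and the opening at its end, in the units of the state.
- readout.read_state(): the state, without advancing time (a new reading comes with each control period).
- imaging.get_image(name): name is "side" or "top" or "wrist"; returns (picture, depth): 480x640x3 uint8, blue, green, red; 480x640 float32, mm along the optical axis (not along the pixel's ray), 0 where there is no reading.
- imaging.camera_info(name): a dict with "vfov" (degrees; the focal length in pixels is half the picture's height over the tangent of half this angle, whatever the lens; pixels are square), "cx", "cy" (the principal point, pixels), "eye" and "rotation" of the camera in the world; the wrist camera has in their place "T_tool_cam" (4x4, takes a point from camera to tool coordinates, whose origin is the TCP and whose axes are the tool frame's). Camera axes: x right, y down, z forward; pixel columns grow to the right and rows downward; lengths in mm; the calibration is good to about 2 mm. The wrist camera is an equidistant fisheye: a pixel r from the principal point sees the ray r / f radians off the axis. A picture is of the moment at which its call begins: read the wrist's pose just before it. camera_info takes no time and is no camera call.
- arm.job_done(): hands the job in, once; it reports no verdict.
The state is a dict: "clock": time; "joints": joint angles; "joint_vel": joint speeds; "joint_efforts": joint torques, N m; "position": TCP position; "ee_rot": TCP orientation; "contact_force": force on the tool from outside, world axes, zero at the start; "wrist_torque": the same for the moment, N m; "gripper_width": finger opening in mm.
Only numpy, scipy, OpenCV 4.12 (cv2) and the standard library are available. Lean on these libraries where they do the work, as an engineer would, in place of code of your own. Each camera call takes 0.05 s, during which the arm holds its last target. There are 200 camera calls.

## Working session

There is one attempt and no reset: what is moved stays moved. The work goes in short steps, Python scripts to look and compute and a tool call to move; the robot and the scene stay as the last step left them, time stands still between calls to the robot, and variables do not carry over. Pictures are saved under pics/ and viewed, about 8 in all and at most 12, crops included, and the job is handed in when it is done.

Besides the shell and the picture viewer there is one more tool, called by a JSON object that holds its "api" and its "payload", one argument or row to a line. arm_command: Moves the arm, as the interface text tells. Its arguments: {"type":"object","properties":{"increments":{"type":"array","items":{"type":"array"}}},"required":["increments"]}

```bash
mkdir -p pics
cat > h.py <<'E'
import sys; sys.path.insert(0,'.')
import numpy as np, cv2
from bench import readout, imaging, arm
def foc(i): return 240/np.tan(np.radians(i['vfov'])/2)
def px2w(i,u,v,d):
    f=foc(i); p=np.array([(u-i['cx'])/f*d,(v-i['cy'])/f*d,d]); return np.array(i['rotation'])@p+np.array(i['eye'])
E
python3 - <<'E'
from h import *
print(readout.read_state())
for n in ('top','side'):
    im,d=imaging.get_image(n); cv2.imwrite(f'pics/{n}0.png',im); np.savez(f'{n}0.npz',im=im,d=d); print(n,imaging.camera_info(n))
print(imaging.camera_info('wrist'))
E
```

```text
{'clock': 0.0, 'joints': array([ 1.51761673e+00,  3.85550348e-01,  6.61765012e-03, -4.89440656e-04,
       -1.19397477e+00, -2.58605510e-01]), 'joint_vel': array([ 1.60999232e-04, -9.38857903e-04,  7.46061081e-04, -1.68971834e-03,
       -4.79242756e-04, -1.10455028e-05]), 'joint_efforts': array([-7.02743946e-04, -3.92287302e+01,  1.88407266e+01,  4.18642893e+00,
       -4.62301643e-03, -7.52360478e-06]), 'position': array([191.50754238, 594.25291439, 197.42361227]), 'ee_rot': array([-0.69843816,  0.1106087 ,  0.69860508,  0.10909079]), 'contact_force': array([ 0.80897207,  1.05567027, -0.53330812]), 'wrist_torque': array([-0.05162879,  0.00827278,  0.03193105]), 'gripper_width': 85.38578676024495}
top {'vfov': 42.37413852569176, 'cx': 317.0137107577307, 'cy': 243.69461368242762, 'eye': array([ 214.53735855,  -23.74254579, 1724.56409544]), 'rotation': array([-0.6976096 ,  0.70996382, -0.06551954,  0.07070645])}
side {'vfov': 46.03121386941113, 'cx': 321.57869654894677, 'cy': 243.1580680393218, 'eye': array([ 437.80410201, 1006.39379389, 1022.28846535]), 'rotation': array([-0.04243582,  0.91716044, -0.39516908,  0.02928026])}
{'vfov': 65.70646984690485, 'cx': 318.33923734094185, 'cy': 239.45338728359826, 'T_tool_cam': array([[-5.68979012e-04, -3.20376257e-01,  9.47290204e-01,
        -1.75068268e+02],
       [ 9.99999257e-01, -1.20316244e-03,  1.93725122e-04,
         8.30944872e-01],
       [ 1.07767907e-03,  9.47289611e-01,  3.20376703e-01,
        -8.38145766e+01],
       [ 0.00000000e+00,  0.00000000e+00,  0.00000000e+00,
         1.00000000e+00]])}
```

View pics/top0.png

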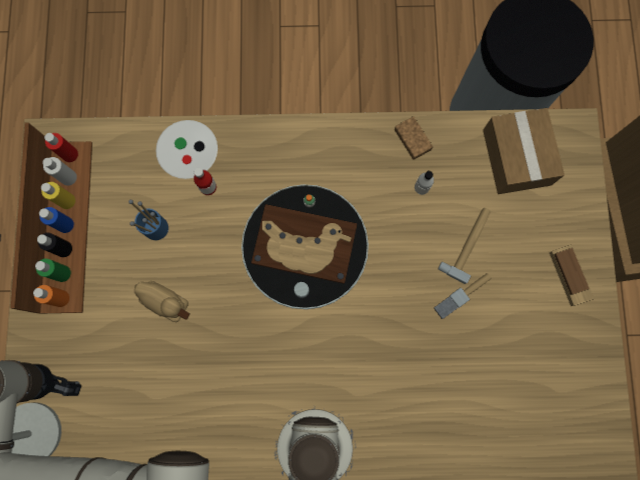

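The top view shows the duck with its tail at left (268,227), the head at right (334,232), the glue at (309,200) and the tin at (301,290). I'll zoom in and compute positions.

```bash
sed -i 's/^import numpy.*/import numpy as np, cv2\nfrom scipy.spatial.transform import Rotation as R/; s/np.array(i\[.rotation.\])@p/R.from_quat(i["rotation"]).apply(p)/' h.py
python3 - <<'E'
from h import *
z=np.load('top0.npz');im,d=z['im'],z['d'];i=imaging.camera_info('top')
c=cv2.resize(im[180:312,237:372],None,fx=4.4,fy=4.4,interpolation=cv2.INTER_CUBIC);cv2.imwrite('pics/topc.png',c)
for n,(u,v) in dict(n0=(268,227),n1=(282,236),n2=(299,240),n3=(317,241),n4=(334,232),glue=(309,200),tin=(301,290),sp1=(257,258),sp2=(341,276),base=(315,450)).items(): print(n,px2w(i,u,v,d[v,u]).round(1))
E
```

```text
n0 [ 214.5  -23.7 1724.6]
n1 [559.5  80.5  77.5]
n2 [546.2  34.2  84.1]
n3 [542.9 -14.4  82.6]
n4 [568.  -61.1  77.4]
glue [651.2   5.1 107. ]
tin [409.3  30.1  93.4]
sp1 [501.4 149.2  69.6]
sp2 [446.3 -77.   82.1]
base [ 22.4  -2.6 237.8]
```

View pics/topc.png

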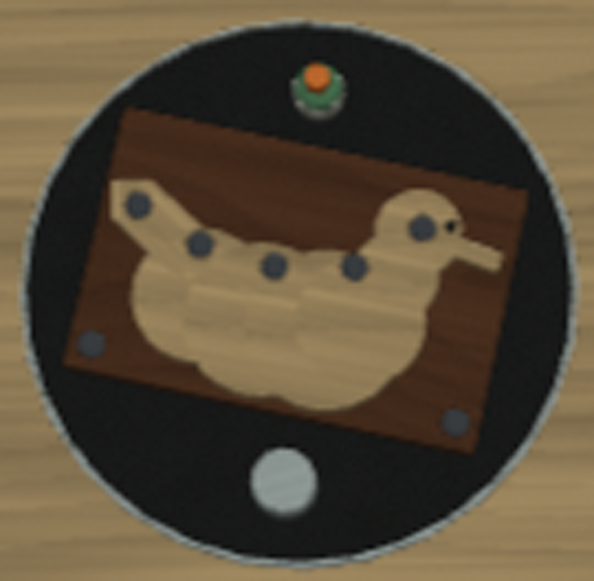

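View pics/side0.png

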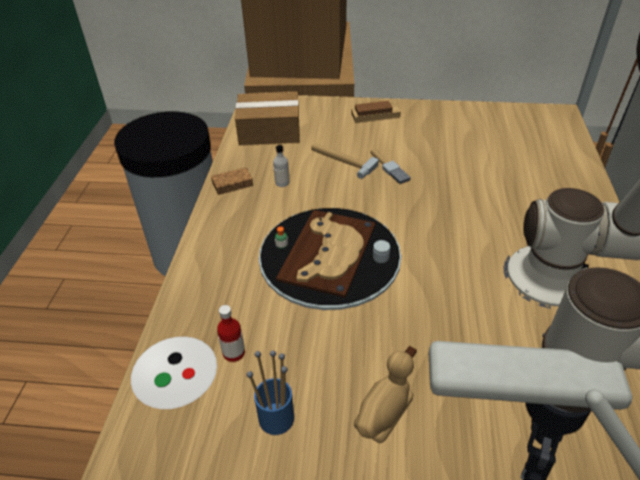

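The crop shows the row nails at (138,205), (200,244), (274,266), (354,267) and (423,229). The two board nails are at (92,344) and (456,422). The side view shows the arm clear, with the mug, red bottle and decoy near the arm's path on the left side. Next I fit the plaque pose.

```bash
cat >> h.py <<'E'
PL=np.array([(-105,22),(-62,6),(-14,2),(34,12),(70,45),(-115,-68),(115,-68)],float)
def ray(i,u,v,z):
    a=px2w(i,u,v,1)-np.array(i['eye']); e=np.array(i['eye']); return e+a*(z-e[2])/a[2]
def fit(P,W):
    p,w=P-P.mean(0),W-W.mean(0); th=np.arctan2((p[:,0]*w[:,1]-p[:,1]*w[:,0]).sum(),(p*w).sum())
    M=np.array([[np.cos(th),-np.sin(th)],[np.sin(th),np.cos(th)]]); t=W.mean(0)-M@P.mean(0); return th,t,(M@PL.T).T+t
E
python3 - <<'E'
from h import *
i=imaging.camera_info('top')
px=np.array([(138,205),(200,244),(274,266),(354,267),(423,229),(92,344),(456,422)])/4.4+[237-.4,180-.4]
W=np.array([ray(i,u,v,z)[:2] for (u,v),z in zip(px,[80]*5+[70]*2)])
th,t,N=fit(PL,W); print(np.degrees(th),t.round(1)); print(N.round(1)); print((N-W).round(1))
s=readout.read_state(); print(R.from_quat(s['ee_rot']).as_matrix().round(3))
z=np.load('top0.npz');d=z['d']
for (u,v) in px.round().astype(int): print(px2w(i,u,v,np.median(d[v-1:v+2,u-1:u+2])).round(1))
E
```

```text
-103.25460245879809 [541.5  21. ]
[[587.  118.2]
 [561.6  80. ]
 [546.7  34.2]
 [545.4 -14.8]
 [569.3 -57.4]
 [501.7 148.6]
 [449.  -75.3]]
[[ 0.  -0.2]
 [-0.  -0.2]
 [-0.2 -0.4]
 [ 0.1 -0.2]
 [ 0.8  0.2]
 [-0.2  0.8]
 [-0.4  0.1]]
[[-0.    -0.307 -0.952]
 [-0.002 -0.952  0.307]
 [-1.     0.002 -0.   ]]
[586.5 117.9  84.4]
[561.8  80.4  79.6]
[546.9  34.3  80.8]
[545.5 -14.5  83.1]
[566.9 -58.2  82.8]
[500.9 146.2  72.7]
[447.8 -74.7  71.8]
```

{"api": "arm_command", "payload": {
  "increments": [
    [[0,0,0],[0,0,40],1],
    [[0,0,0],[20,-30,60],1],
    [[0,0,0],[50,-65,60],1],
    [[0,0,0],[80,-100,60],1],
    [[0,0,0],[110,-135,60],1]
  ]
}}

```text
clock: 0.6
position: [302.1, 457.7, 257.3]
ee_rot: [-0.698, 0.11, 0.699, 0.109]
contact_force: [0.7, 0.3, -0.0]
gripper_width: 12.2
```

{"api": "arm_command", "payload": {
  "increments": [
    [[0,0,0],[28,-32,0],1],
    [[0,0,0],[56,-65,0],1],
    [[0,0,0],[84,-98,0],1],
    [[0,0,0],[112,-130,0],1],
    [[0,0,0],[140,-165,0],1]
  ]
}}

```text
clock: 1.1
position: [442.7, 291.2, 256.9]
ee_rot: [-0.698, 0.11, 0.699, 0.108]
contact_force: [1.1, 0.6, 0.2]
gripper_width: 0.2
```

{"api": "arm_command", "payload": {
  "increments": [
    [[0,0,0],[30,-36,0],1],
    [[0,0,0],[60,-72,-20],1],
    [[0,0,0],[95,-112,-55],1],
    [[0,0,0],[122,-145,-95],1],
    [[0,0,0],[144,-173,-127],1]
  ]
}}

```text
clock: 1.6
position: [577.8, 128.8, 142.5]
ee_rot: [-0.698, 0.11, 0.699, 0.109]
contact_force: [1.4, 1.2, -0.4]
gripper_width: -0.0
```

Run:
```python
from h import *
s=readout.read_state(); print(s['position'],s['contact_force'])
im,d=imaging.get_image('wrist'); i=imaging.camera_info('wrist')
f=foc(i); T=np.array(i['T_tool_cam']); Rt=R.from_quat(s['ee_rot']).as_matrix()
def proj(w):
    p=np.linalg.inv(T)@np.r_[Rt.T@(np.array(w)-s['position']),1]; p=p[:3]
    a=np.arctan2(np.hypot(p[0],p[1]),p[2]); q=p[:2]/np.hypot(p[0],p[1])*a*f; return i['cx']+q[0],i['cy']+q[1]
N=fit(PL,PL)[2]; th=np.radians(-103.25); M=np.array([[np.cos(th),-np.sin(th)],[np.sin(th),np.cos(th)]])
for n in range(5):
    w=np.r_[M@PL[n]+[541.5,21.],81]; u,v=proj(w); print(n,round(u),round(v)); cv2.drawMarker(im,(round(u),round(v)),(0,255,0),0,8)
u,v=proj(s['position']); cv2.drawMarker(im,(round(u),round(v)),(0,0,255),0,12)
cv2.imwrite('pics/w1.png',im)
```

```text
[577.79661659 128.82821841 142.46332225] [ 1.38405049  1.22621254 -0.43914   ]
0 328 228
1 392 245
2 457 245
3 516 227
4 558 182
```

View pics/w1.png

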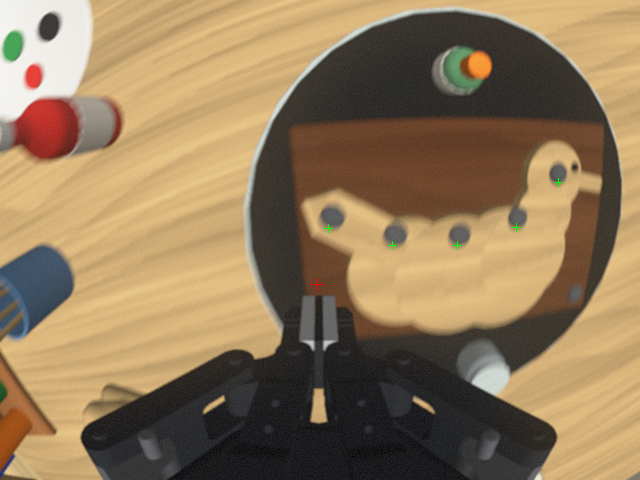

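The blur shows the arm was still moving. The nails sit about 10 px above my marks and the fingertips about 12 px below the red mark. I'll settle over the nail and recheck.

{"api": "arm_command", "payload": {
  "increments": [
    [[0,0,0],[5,-6,-12],1],
    [[0,0,0],[9,-11,-22],1],
    [[0,0,0],[9,-11,-22],1],
    [[0,0,0],[9,-11,-22],1],
    [[0,0,0],[9,-11,-22],1]
  ]
}}

```text
clock: 2.15
position: [585.8, 114.4, 114.7]
ee_rot: [-0.695, 0.113, 0.701, 0.108]
contact_force: [1.0, -0.2, -0.7]
gripper_width: -0.2
```

```bash
cat > w.py <<'E'
from h import *
def look(name):
    s=readout.read_state(); print(s['position'],s['contact_force'])
    im,d=imaging.get_image('wrist'); i=imaging.camera_info('wrist')
    f=foc(i); T=np.array(i['T_tool_cam']); Rt=R.from_quat(s['ee_rot']).as_matrix()
    def proj(w):
        p=np.linalg.inv(T)@np.r_[Rt.T@(np.array(w)-s['position']),1]; p=p[:3]
        a=np.arctan2(np.hypot(p[0],p[1]),p[2]); q=p[:2]/np.hypot(p[0],p[1])*a*f; return i['cx']+q[0],i['cy']+q[1]
    def back(u,v):
        q=np.array([u-i['cx'],v-i['cy']]); r=np.hypot(*q); a=r/f; ray=np.r_[q/r*np.tan(a),1]*d[v,u]; return Rt@(T@np.r_[ray,1])[:3]+s['position']
    th=np.radians(-103.25); M=np.array([[np.cos(th),-np.sin(th)],[np.sin(th),np.cos(th)]])
    for n in range(5):
        w=np.r_[M@PL[n]+[541.5,21.],81]; u,v=proj(w); print(n,round(u),round(v)); cv2.drawMarker(im,(round(u),round(v)),(0,255,0),0,8)
    u,v=proj(s['position']); print('tcp',u,v)
    cv2.drawMarker(im,(round(u),round(v)),(0,0,255),0,12)
    # depth down the finger column
    for v in range(int(v)-30,min(479,int(v)+60),6): print(v,d[v,round(u)-6].round(1),back(round(u)-6,v).round(1))
    cv2.imwrite(name,im); np.savez('w.npz',d=d,im=im)
E
python3 -c "
from w import *
look('pics/w2.png')"
```

```text
[585.75464552 114.36402985 114.74887626] [ 0.96061078 -0.24633721 -0.70187908]
0 310 260
1 381 278
2 453 276
3 518 255
4 565 204
tcp 316.7419706269124 284.1978356641789
254 222.6 [590.6 116.2  81.7]
260 225.0 [586.5 117.6  80.6]
266 229.8 [581.4 119.3  77.4]
272 231.9 [577.3 120.7  76.7]
278 231.9 [573.9 121.8  78. ]
284 244.2 [565.3 124.8  68. ]
290 246.6 [560.7 126.4  67.2]
296 153.8 [598.4 112.9 151.6]
302 148.4 [598.6 112.8 157.2]
308 144.8 [598.1 112.9 161.2]
314 139.1 [598.7 112.7 167. ]
320 135.1 [598.6 112.7 171.3]
326 131.9 [598.3 112.8 174.8]
332 127.5 [598.6 112.6 179.3]
338 124.1 [598.5 112.6 183. ]
```

View pics/w2.png

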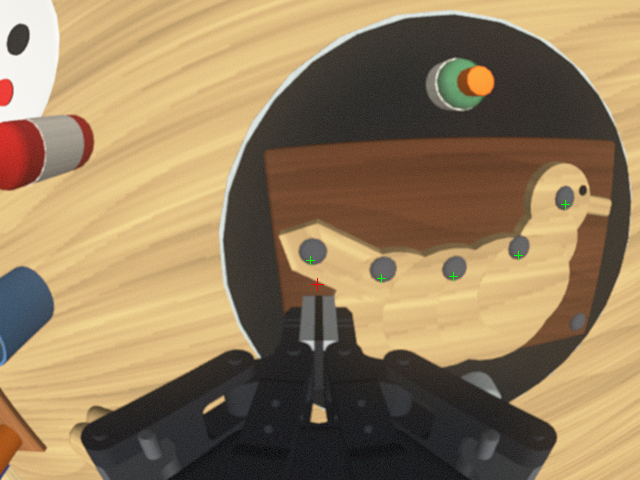

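The nails agree with my fit to within a few mm. The visible fingertips, though, seem to end at z≈150 instead of the TCP height of 115. I'll check this in the side camera.

Run:
```python
from h import *
s=readout.read_state(); im,d=imaging.get_image('side'); i=imaging.camera_info('side'); f=foc(i); Q=R.from_quat(i['rotation'])
def pj(w):
    p=Q.inv().apply(np.array(w)-i['eye']); return i['cx']+f*p[0]/p[2],i['cy']+f*p[1]/p[2],p[2]
u,v,z=pj(s['position']); print(s['position'],u,v,z)
nl=pj([587,118.2,81]); print(nl)
u0,v0=int(u)-60,int(v)-60; c=cv2.resize(im[v0:v0+100,u0:u0+120],None,fx=6,fy=6,interpolation=cv2.INTER_CUBIC)
for (a,b),col in (((u,v),(0,0,255)),(nl[:2],(0,255,0))): cv2.drawMarker(c,(int((a-u0+.5)*6),int((b-v0+.5)*6)),col,0,14)
cv2.imwrite('pics/s1.png',c)
```

```text
[585.67420609 114.35736898 114.72541756] 304.49590286301014 261.6119748770484 1279.851606118957
(np.float64(304.3188719373058), np.float64(273.0901353897127), np.float64(1300.3259940557582))
```

View pics/s1.png

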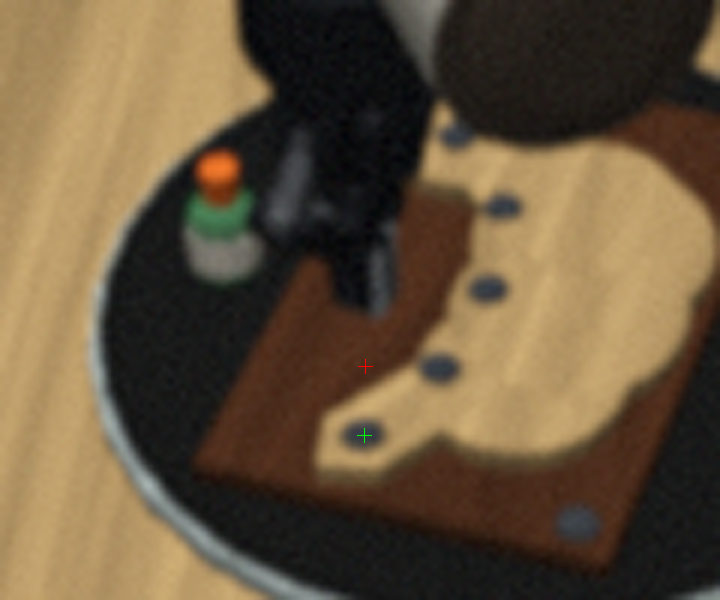

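The green mark sits exactly on nail0, but the real tips end about 30–35 mm above the reported TCP point. I expect contact at a reported z of about 46, so I'll descend carefully and watch the force.

{"api": "arm_command", "payload": {
  "increments": [
    [[0,0,0],[1,4,-10],1],
    [[0,0,0],[1,4,-25],1],
    [[0,0,0],[1,4,-40],1],
    [[0,0,0],[1,4,-52],1],
    [[0,0,0],[1,4,-52],1]
  ]
}}

```text
clock: 2.75
position: [585.2, 118.0, 60.5]
ee_rot: [-0.694, 0.114, 0.703, 0.108]
contact_force: [-0.6, -0.4, 0.4]
gripper_width: -0.4
```

{"api": "arm_command", "payload": {
  "increments": [
    [[0,0,0],[0,0,0],1],
    [[0,0,0],[0,0,-2],1],
    [[0,0,0],[0,0,-4],1],
    [[0,0,0],[0,0,-6],1],
    [[0,0,0],[0,0,-6],1]
  ]
}}

```text
clock: 3.25
position: [585.1, 118.0, 54.5]
ee_rot: [-0.694, 0.114, 0.703, 0.108]
contact_force: [1.3, 0.3, 0.4]
gripper_width: -0.2
```

{"api": "arm_command", "payload": {
  "increments": [
    [[0,0,0],[0,0,-1],1],
    [[0,0,0],[0,0,-2],1],
    [[0,0,0],[0,0,-3],1],
    [[0,0,0],[0,0,-4],1],
    [[0,0,0],[0,0,-4],1]
  ]
}}

```text
clock: 3.75
position: [585.0, 117.9, 50.2]
ee_rot: [-0.694, 0.114, 0.703, 0.108]
contact_force: [0.1, -0.3, 0.7]
gripper_width: -0.1
```

{"api": "arm_command", "payload": {
  "increments": [
    [[0,0,0],[0,0,-1],1],
    [[0,0,0],[0,0,-2],1],
    [[0,0,0],[0,0,-3],1],
    [[0,0,0],[0,0,-3],1],
    [[0,0,0],[0,0,-3],1]
  ]
}}

```text
clock: 4.25
position: [585.1, 118.0, 47.4]
ee_rot: [-0.694, 0.114, 0.703, 0.108]
contact_force: [0.8, 0.3, 0.8]
gripper_width: -0.2
```

```bash
python3 -c "
from w import *
look('pics/w3.png')"
```

```text
[585.05218787 117.9630442   47.3811158 ] [0.75075505 0.3164214  0.789547  ]
0 316 314
1 411 335
2 502 328
3 580 297
4 635 233
tcp 316.7462734604706 284.1976650911862
254 168.3 [608.6 113.1  64.8]
260 167.1 [606.6 113.8  66.9]
266 159.9 [606.8 113.6  74.4]
272 158.5 [605.  114.2  76.5]
278 160.5 [601.9 115.3  75.6]
284 160.9 [599.4 116.1  76.1]
290 158.8 [598.  116.6  78.8]
296 153.4 [598.1 116.5  84.5]
302 149.3 [597.7 116.6  89. ]
308 144.8 [597.6 116.6  93.8]
314 140.1 [597.8 116.5  98.7]
320 136.7 [597.4 116.6 102.5]
326 131.4 [598.1 116.4 107.8]
332 127.7 [598.1 116.4 111.8]
338 122.7 [598.8 116.1 116.7]
```

View pics/w3.png

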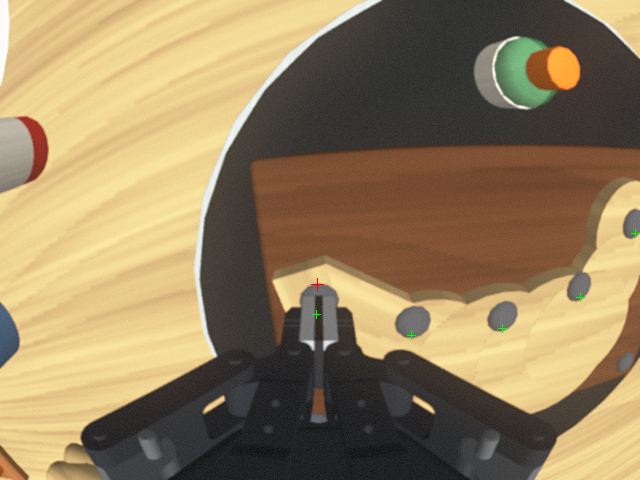

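The tip is right over nail0, whose front edge peeks out at (318,287). I'll shift +3 in x and continue down.

{"api": "arm_command", "payload": {
  "increments": [
    [[0,0,0],[3,0,0],1],
    [[0,0,0],[3,0,-1],1],
    [[0,0,0],[3,0,-2],1],
    [[0,0,0],[3,0,-3],1],
    [[0,0,0],[3,0,-3],1]
  ]
}}

```text
clock: 4.8
position: [588.4, 118.0, 44.6]
ee_rot: [-0.694, 0.114, 0.703, 0.108]
contact_force: [-0.6, -0.1, 2.5]
gripper_width: -0.4
```

{"api": "arm_command", "payload": {
  "increments": [
    [[0,0,0],[0,0,-1],1],
    [[0,0,0],[0,0,-2],1],
    [[0,0,0],[0,0,-2],1],
    [[0,0,0],[0,0,-2],1],
    [[0,0,0],[0,0,-2],1]
  ]
}}

```text
clock: 5.3
position: [588.5, 118.0, 42.7]
ee_rot: [-0.694, 0.114, 0.703, 0.108]
contact_force: [-0.8, -0.1, 5.3]
gripper_width: -0.2
```

Contact on nail0 is clear: about 4–5 N upward, first felt at a reported z of about 46.5. I'll lift, move to nail1 and press.

{"api": "arm_command", "payload": {
  "increments": [
    [[0,0,0],[0,0,10],1],
    [[0,0,0],[0,0,16],1],
    [[0,0,0],[-12,-19,16],1],
    [[0,0,0],[-25,-38,16],1],
    [[0,0,0],[-25,-38,16],1]
  ]
}}

```text
clock: 5.8
position: [561.4, 78.3, 58.8]
ee_rot: [-0.693, 0.115, 0.703, 0.108]
contact_force: [0.3, -0.9, 0.2]
gripper_width: 0.1
```

{"api": "arm_command", "payload": {
  "increments": [
    [[0,0,0],[0,0,-6],1],
    [[0,0,0],[0,0,-10],1],
    [[0,0,0],[0,0,-12],1],
    [[0,0,0],[0,0,-13],1],
    [[0,0,0],[0,0,-13],1]
  ]
}}

```text
clock: 6.3
position: [561.6, 78.6, 45.6]
ee_rot: [-0.693, 0.115, 0.703, 0.108]
contact_force: [-1.2, -0.1, 2.3]
gripper_width: 0.0
```

{"api": "arm_command", "payload": {
  "increments": [
    [[0,0,0],[0,0,-1],1],
    [[0,0,0],[0,0,-2],1],
    [[0,0,0],[0,0,-2],1],
    [[0,0,0],[0,0,-2],1],
    [[0,0,0],[0,0,-2],1]
  ]
}}

```text
clock: 6.8
position: [561.6, 78.6, 43.8]
ee_rot: [-0.693, 0.115, 0.703, 0.108]
contact_force: [-1.5, -0.5, 3.4]
gripper_width: -0.1
```

```bash
python3 -c "
from w import *
look('pics/w4.png')"
```

```text
[561.63052627  78.58436745  43.83139383] [-1.54291763 -0.54975918  3.36239022]
0 211 297
1 315 323
2 423 320
3 520 288
4 588 214
tcp 316.75069242041945 284.1998017344669
254 167.8 [585.3  73.6  61.7]
260 168.7 [582.6  74.6  61.8]
266 167.9 [580.4  75.3  63.5]
272 169.5 [577.4  76.3  62.9]
278 165.0 [576.7  76.5  67.9]
284 161.6 [575.7  76.8  71.9]
290 161.2 [573.5  77.6  73.1]
296 153.2 [574.8  77.1  81.1]
302 148.1 [574.8  77.   86.5]
308 144.4 [574.4  77.2  90.5]
314 139.0 [574.9  77.   96.1]
320 134.8 [575.   76.9 100.5]
326 131.5 [574.7  77.  104.1]
332 127.4 [574.9  76.9 108.4]
338 124.6 [574.5  77.  111.6]
```

View pics/w4.png

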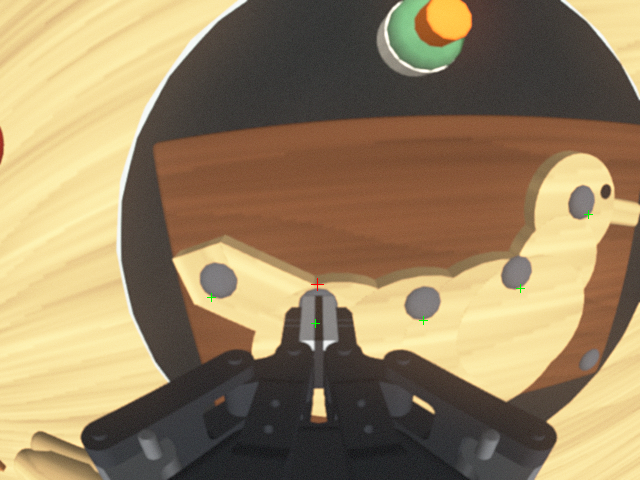

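The shut tips sit on nail1, with its front rim just visible at (318,291). On to nail2.

{"api": "arm_command", "payload": {
  "increments": [
    [[0,0,0],[0,0,10],1],
    [[0,0,0],[0,0,15],1],
    [[0,0,0],[-6,-22,15],1],
    [[0,0,0],[-12,-44,15],1],
    [[0,0,0],[-12,-44,15],1]
  ]
}}

```text
clock: 7.35
position: [548.8, 33.0, 59.0]
ee_rot: [-0.693, 0.116, 0.703, 0.109]
contact_force: [0.9, 0.6, -0.5]
gripper_width: -0.1
```

{"api": "arm_command", "payload": {
  "increments": [
    [[0,0,0],[0,0,-6],1],
    [[0,0,0],[0,0,-10],1],
    [[0,0,0],[0,0,-13],1],
    [[0,0,0],[0,0,-15],1],
    [[0,0,0],[0,0,-15],1]
  ]
}}

```text
clock: 7.85
position: [549.0, 33.3, 44.0]
ee_rot: [-0.693, 0.116, 0.703, 0.109]
contact_force: [0.1, 0.0, 3.7]
gripper_width: 0.2
```

{"api": "arm_command", "payload": {
  "increments": [
    [[0,0,0],[0,0,-1],1],
    [[0,0,0],[0,0,-1],1],
    [[0,0,0],[0,0,-1],1],
    [[0,0,0],[0,0,-1],1],
    [[0,0,0],[0,0,-1],1]
  ]
}}

```text
clock: 8.35
position: [549.0, 33.3, 43.1]
ee_rot: [-0.693, 0.116, 0.703, 0.109]
contact_force: [-1.7, -0.1, 3.7]
gripper_width: -0.0
```

{"api": "arm_command", "payload": {
  "increments": [
    [[0,0,0],[0,0,10],1],
    [[0,0,0],[0,0,16],1],
    [[0,0,0],[-1,-24,16],1],
    [[0,0,0],[-1,-47,16],1],
    [[0,0,0],[-1,-47,16],1]
  ]
}}

```text
clock: 8.85
position: [547.8, -15.3, 59.4]
ee_rot: [-0.693, 0.116, 0.703, 0.11]
contact_force: [0.2, 0.3, -0.0]
gripper_width: 0.1
```

{"api": "arm_command", "payload": {
  "increments": [
    [[0,0,0],[0,0,-6],1],
    [[0,0,0],[0,0,-10],1],
    [[0,0,0],[0,0,-13],1],
    [[0,0,0],[0,0,-15],1],
    [[0,0,0],[0,0,-15],1]
  ]
}}

```text
clock: 9.35
position: [547.8, -14.9, 44.3]
ee_rot: [-0.693, 0.116, 0.703, 0.109]
contact_force: [-1.2, 0.9, 3.2]
gripper_width: -0.2
```

{"api": "arm_command", "payload": {
  "increments": [
    [[0,0,0],[0,0,-1],1],
    [[0,0,0],[0,0,-1],1],
    [[0,0,0],[0,0,-1],1],
    [[0,0,0],[0,0,-1],1],
    [[0,0,0],[0,0,-1],1]
  ]
}}

```text
clock: 9.85
position: [547.9, -14.9, 43.4]
ee_rot: [-0.693, 0.116, 0.703, 0.109]
contact_force: [-2.0, -0.4, 4.8]
gripper_width: 0.2
```

{"api": "arm_command", "payload": {
  "increments": [
    [[0,0,0],[0,0,10],1],
    [[0,0,0],[0,0,16],1],
    [[0,0,0],[11,-21,16],1],
    [[0,0,0],[22,-41,16],1],
    [[0,0,0],[22,-41,16],1]
  ]
}}

```text
clock: 10.35
position: [571.2, -57.3, 59.8]
ee_rot: [-0.693, 0.117, 0.702, 0.11]
contact_force: [-0.4, 0.4, 0.3]
gripper_width: -0.2
```

{"api": "arm_command", "payload": {
  "increments": [
    [[0,0,0],[0,0,-6],1],
    [[0,0,0],[0,0,-10],1],
    [[0,0,0],[0,0,-13],1],
    [[0,0,0],[0,0,-15],1],
    [[0,0,0],[0,0,-15],1]
  ]
}}

```text
clock: 10.85
position: [570.8, -57.0, 44.8]
ee_rot: [-0.693, 0.117, 0.703, 0.11]
contact_force: [-1.7, 1.2, 2.7]
gripper_width: 0.2
```

{"api": "arm_command", "payload": {
  "increments": [
    [[0,0,0],[0,0,-1],1],
    [[0,0,0],[0,0,-1],1],
    [[0,0,0],[0,0,-1],1],
    [[0,0,0],[0,0,-1],1],
    [[0,0,0],[0,0,-1],1]
  ]
}}

```text
clock: 11.35
position: [570.8, -56.9, 43.9]
ee_rot: [-0.693, 0.117, 0.703, 0.11]
contact_force: [-2.2, 0.1, 3.0]
gripper_width: -0.1
```

```bash
python3 -c "
from w import *
look('pics/w5.png')"
```

```text
[570.8055574  -56.93685084  43.8818527 ] [-2.16678616  0.05010029  3.01880519]
0 33 363
1 95 389
2 169 399
3 252 385
4 320 325
tcp 316.7633579576662 284.20870009124087
254 162.7 [596.2 -62.6  66.6]
260 156.9 [596.  -62.6  72.7]
266 158.2 [593.2 -61.6  72.4]
272 159.2 [590.6 -60.7  72.4]
278 160.0 [587.9 -59.8  72.5]
284 160.6 [585.3 -58.9  72.8]
290 162.1 [582.3 -57.9  72.3]
296 153.5 [583.8 -58.4  80.9]
302 147.8 [584.2 -58.6  86.8]
308 143.4 [584.1 -58.6  91.5]
314 139.7 [583.7 -58.5  95.6]
320 135.9 [583.6 -58.5  99.7]
326 131.3 [583.9 -58.6 104.4]
332 129.0 [583.2 -58.4 107.1]
338 122.5 [584.8 -59.  113.4]
```

View pics/w5.png

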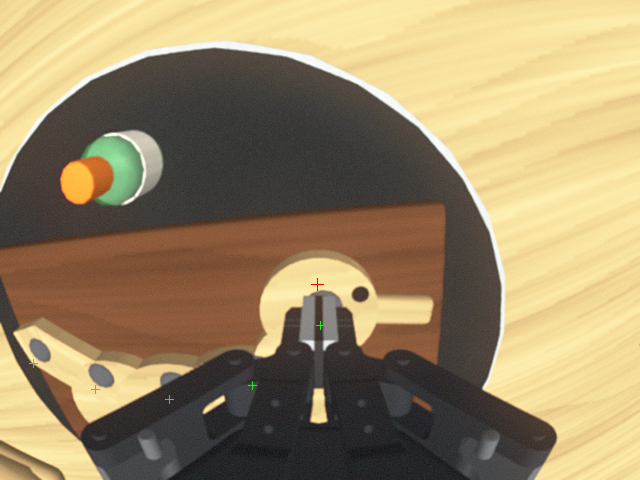

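The tips are on nail4, with its rim just visible at (325,293) on the duck's head. Now straight up and clear, then a final check.

{"api": "arm_command", "payload": {
  "increments": [
    [[0,0,0],[0,0,15],1],
    [[0,0,0],[0,0,45],1],
    [[0,0,0],[0,0,85],1],
    [[0,0,0],[0,0,125],1],
    [[0,0,0],[0,0,160],1]
  ]
}}

```text
clock: 11.9
position: [571.2, -56.7, 205.4]
ee_rot: [-0.694, 0.116, 0.702, 0.11]
contact_force: [0.9, 0.1, -0.0]
gripper_width: 0.3
```

{"api": "arm_command", "payload": {
  "increments": [
    [[0,0,0],[-30,0,25],1],
    [[0,0,0],[-70,0,50],1],
    [[0,0,0],[-100,0,50],1],
    [[0,0,0],[-100,0,50],1],
    [[0,0,0],[-100,0,50],1]
  ]
}}

```text
clock: 12.4
position: [471.2, -56.5, 255.4]
ee_rot: [-0.694, 0.116, 0.702, 0.11]
contact_force: [1.0, -0.4, -0.5]
gripper_width: -0.2
```

Run:
```python
from h import *
s=readout.read_state(); print(s['position'],s['contact_force'],s['clock'])
im,d=imaging.get_image('side'); o=np.load('side0.npz')
cv2.imwrite('pics/send.png',im[150:350,180:440].repeat(2,0).repeat(2,1))
a=cv2.absdiff(im,o['im']).max(2)[200:310,255:405]; print((a>40).sum())
```

```text
[471.19731334 -56.51906766 255.44434556] [ 0.9666096  -0.38319499 -0.53193621] 12.4
0
```

View pics/send.png

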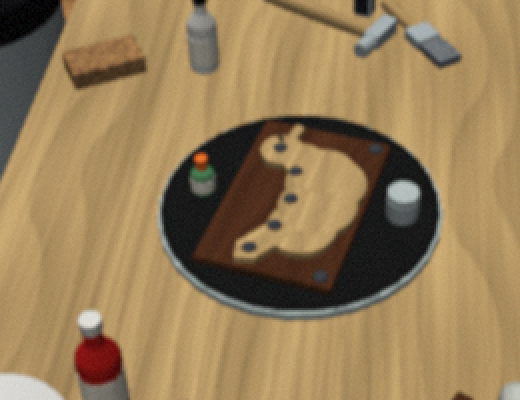

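The hand is clear, and the plaque and everything else on the turntable look unchanged, with no differing pixels in the turntable area. Handing in.

```bash
python3 -c "
from h import *
print(arm.job_done())"
```

```text
the job is handed in; nothing more can be done
None
```

I touched the five nail heads in order, tail to head, with the shut fingertips, and lifted clear between nails. At the end of each touch the wrist read about 3 to 5.3 N upward, with about 1 N of noise, against the 15 N limit. I handed the job in at about 12.5 s of the 51 s allowed.

- **End state:** the side view around the turntable shows no change from the start. The plaque, glue and tin are in place, the disc is back up, the force is back at its no-load level and the hand is clear. I did not compare pixels for the rest of the bench. In that last view only the red paint bottle, the other bottle, the hammer and the brush were visible there, and they looked undisturbed. The mug and decoy were out of frame, but the arm passed well clear of them.
- **Fingertip disagreement:** the real fingertips ended about 35 mm short of the reported TCP. Both the wrist and side cameras showed it, and so did the contact, which came at a reported z of about 46 instead of 81 mm. I found the contact height by descending slowly and watching the force.
- **Wrist camera disagreement:** the wrist camera placed the nails roughly 5 mm farther out in x than the top camera. I aimed about 2 mm outward, well within the width of the fingertips.
- **Contact check:** wrist pictures confirmed the tips on nails 0, 1 and 4 (nail 0 just before contact). For nails 2 and 3 I relied on the force reading and the fitted positions.

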